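Set the back-at clock sign to eight

ROBOT

A 7-joint arm with a two-finger parallel gripper is mounted at the origin on a cart in front of the work surface, level with it; the furniture and walls round the work are solid. World frame = base frame: x ahead of the robot, y to its left, z up, the work surface at z = 0. Lengths are in mm, angles in rad, forces in N, time in s.
With the tool pointing down it reaches from about 400 to 875 mm from the base axis. Payload 4.4 kg.
Tool frame: the origin (TCP) lies midway between the tips of the shut fingers; the grasp point (between the pads) lies 19 mm behind it; x points along the fingers, y is the direction in which the jaws open and shut, and the axes are right-handed (so a half turn about x gives the same grasp; the last joint's range is limited). The gripper opens to 85 mm and grips with 20 to 120 N. Pads are 22 mm wide; open, the fingers measure 114 mm over their backs; the gripper's body (76 mm by 85 mm) begins 54 mm behind the grasp point. The pads swing forward as they close: fully open they stand 13 mm farther back than shut.
Start: joints at [-1.369, 0.628, 0.038, 1.517, -0.027, 0.996, -0.02], TCP at [171.972, 626.852, 231.313] pointing down, gripper open.
Joint ranges: [-3.06, 3.06], [-0.37, 2.12], [-1.25, 1.32], [0.18, 2.47], [-1.1, 4.24], [0.23, 1.98], [-2.94, 2.94]. Speed limits (rad/s): [2.57, 2.57, 3.14, 3.14, 3.14, 3.14, 3.14].

INTERFACE

Orientations are given as [roll, pitch, yaw] about the fixed x, y, z axes, in that order (R = Rz(yaw) Ry(pitch) Rx(roll)).
In Python, from cell import ctrl gives the robot as it stands.
- The arm moves only by the tool arm_command, never from a script. Its argument "series" is a list of rows, each a list of 7 numbers: the opening, from 0 (shut) to 1 (fully open), then the shift along the world's x, y, z in cm, then the turn, a rotation vector about the world's x, y, z in degrees. In form: [[claw, x, y, z, rx, ry, rz], ...]. A call has 1 to 20 rows; each row shifts and turns the commanded pose from where the row before left it; what a row does not reach is not made up. A row lasts 1/12 s, in which the tool goes at most 41.7 mm and 7.16 degrees, less where a joint would pass 70% of its speed; a pose out of reach is approached as far as the arm can. A call with a gripper value outside its range is refused whole. The fingers move at their own pace and stop on an object; the grip force is fixed at half the most. Time passes only in rows, so rows that do not move let the fingers close. It gives the time, the measured TCP pose, the force and the opening at its end, in the units of the state.
- ctrl.read_state(): the state, without advancing time (a new reading comes with each control period).
- ctrl.get_image(name): name is "side" or "top" or "wrist"; returns the picture (384x512x3 uint8, blue, green, red); there is no depth.
- ctrl.calibration(name): a dict with "fovy" (degrees; the focal length in pixels is half the picture's height over the tangent of half this angle, whatever the lens; pixels are square), "cx", "cy" (the principal point, pixels), "cam_to_world" (4x4, takes a point from camera to world coordinates); the wrist camera has in their place "T_tool_cam" (4x4, takes a point from camera to tool coordinates, whose origin is the TCP and whose axes are the tool frame's). Camera axes: x right, y up, looking along -z (the intrinsics and any distortion apply to the point x, -y, -z); pixel columns grow to the right and rows downward; lengths in mm; the calibration is good to about 2 mm. A picture is of the moment at which its call begins: read the wrist's pose just before it. calibration takes no time and is no camera call.
- ctrl.finish_job(): hands the job in, once; it reports no verdict.
Trained networks look in the newest picture that a camera, given by its name, has taken for a name from the list of things; names that differ only in an ending like _2 or _b are one class to them, and where a whole thing is asked for, a point or a joint stands for the part that bears it (a point fixed in the world has none). Each returns a list of dicts, best first, with "conf" (0 to 1); they miss things now and then, are a little off and sometimes report something else, mostly with a low value. They report only what shows in the picture. A call takes as long as a camera call.
- ctrl.spot_in(label, camera): "centre" ([x, y, z] in mm, in world coordinates, good to about 4 mm: the middle of the surface that is visible of it).
The state is a dict: "clock": time; "qpos": joint angles; "qd": joint speeds; "tau": joint torques, N m; "eef_pos": TCP position; "tool_rot": TCP orientation; "force": force on the tool from outside, world axes, zero at the start; "torque": the same for the moment, N m; "width": finger opening in mm.
Only numpy, scipy, OpenCV 4.12 (cv2) and the standard library are available. Lean on these libraries where they do the work, as an engineer would, in place of code of your own. Each camera call takes 0.05 s, during which the arm holds its last target.

TASK

The cafe opens again at eight, and the round clock sign lying face up on the worktop has to say so: gently push its two hands round with a finger until it shows eight o'clock, the long hand on the twelve mark (the double mark beside the hanging loop) and the short hand on the eight mark. Leave the sign lying flat where it is, without lifting it or pushing it away, and do not disturb the small things standing around it.

Things in the scene. Friction and masses are not known exactly. Their poses are not given: they have to be found in the camera images.
- sign: loose round wooden clock sign, 240 mm across, 12 mm thick, about 0.85 kg, lying face up on the worktop. Origin: centre of its underside; z up, x points from the centre to the twelve mark, where a steel wire hanging loop (44 mm wide, 6 mm thick) stands 24 mm out from the rim. Twelve flat dark hour marks lie near the rim, clockwise from above; twelve is a double bar, three, six and nine are longer single bars
- spindle (a point): centre of the sign's face (top of the wood, 12 mm above the worktop): the axis about which both hands turn. A steel spindle 8 mm thick stands here
- twelve (a point): point on the sign's face 105 mm from the spindle at the twelve mark: right under the tip of the long hand when that is set
- eight (a point): point on the sign's face 70 mm from the spindle towards the eight mark (240 degrees clockwise from twelve seen from above): right under the tip of the short hand when that is set
- long_hand (a joint): angle of the long hand, rad: 0 at twelve, growing clockwise seen from above (1.571 is three o'clock). Starts between 0.6 and 1.8. The hand is a flat dark steel bar 105 mm long from the spindle, 12 mm wide, its underside 34 mm and its top 41 mm above the worktop (22 mm free gap over the sign's face). It turns freely both ways without stops, with some friction (about 0.08 N m, so about 1 N at its outer end), and stays where it is left
- short_hand (a joint): angle of the short hand, rad: 0 at twelve, growing clockwise seen from above; eight o'clock is 4.189. Starts between 2.9 and 3.65. The hand is a flat dark steel bar 70 mm long from the spindle, 18 mm wide, below the long hand: its underside is 22 mm and its top 29 mm above the worktop (10 mm free gap over the sign's face). Same friction, no stops, stays where it is left; the two hands turn independently
- long_hand_tip (a point): outer end of the long hand, mid-thickness, 37.5 mm above the worktop, 105 mm from the spindle
- short_hand_tip (a point): outer end of the short hand, mid-thickness, 25.5 mm above the worktop, 70 mm from the spindle
- striped_cup: bystander: small espresso cup with stripes and a handle, upright, 60x84x49 mm, right of the sign; origin under its centre
- upturned_cup: bystander: the same kind of cup standing upside down, 60x83x49 mm, farther right; origin under its centre
- sticker_roll: bystander: cream paper roll lying flat, 68 mm across, 38 mm high, close to the left of the sign; origin under its centre
- marker: bystander: red felt marker lying on the worktop, 134 mm long, 18 mm thick, just beyond the sign's loop; origin under its centre
- service_bell: bystander: counter bell, 67 mm across, 49 mm high, far right, between two fixed pieces of equipment to keep clear of: the pastry case (370 mm tall, over x 0.58 to 1.02, y -0.14 to 0.12 m) and the coffee grinder (700 mm tall, over x 0.45 to 0.75, y -0.59 to -0.37 m); origin under its centre
- teaspoon: bystander: teaspoon lying on the worktop, 132 mm long, 26 mm wide, 11 mm high, right of the cup; origin under its centre

How it is judged (in metres and radians):
At the end, for the whole second after the job is handed in: The long hand points to twelve and the short hand to eight, each within 7.5 degrees (a quarter of the space between two hour marks), both at rest; the sign lies flat on the worktop within 30 mm of where it was (horizontal distance between long_hand_tip and twelve below 0.0137 m and horizontal distance between short_hand_tip and eight below 0.0091 m and angle between sign's own z axis and vertical below 0.05 rad and height (world z) of sign below 0.006 m and distance of spindle from where it was at the start of the episode below 0.03 m and linear speed of sign below 0.02 m/s and velocity of joint long_hand between -0.1 and 0.1 rad/s and velocity of joint short_hand between -0.1 and 0.1 rad/s); the robot touches nothing.
It fails at once if the sign is lifted or tipped (height (world z) of sign above 0.015 m or angle between sign's own z axis and vertical above 0.12 rad).
It fails at once if the sign is pushed away or turned (centre more than 30 mm, twelve mark more than 40 mm) (distance of spindle from where it was at the start of the episode above 0.03 m or distance of twelve from where it was at the start of the episode above 0.04 m).
It fails at once if the fingers press on the sign or its hands with more than 25 N (contact force between the fingers and sign above 25 N).
It fails at once if the sign or its hands are pushed with the arm or the gripper's body instead of the fingers (contact force between the arm and sign above 3 N).
It fails at once if a cup, the sticker roll, the marker, the bell or the teaspoon is pushed more than 30 mm away or lifted (distance of any of striped_cup, upturned_cup, sticker_roll, marker, service_bell, teaspoon from where it was at the start of the episode above 0.03 m or height (world z) of any of striped_cup, upturned_cup, sticker_roll, marker, service_bell, teaspoon above 0.02 m).
It also fails if it takes over 48 s, if anything falls off the work surface, if the arm or the gripper's body presses on something with over 40 N, if the wrist force passes 120 N, or if a joint passes its speed limit or range.

## Working session

There is one attempt and no reset: what is moved stays moved. The work goes in short steps, Python scripts to look and compute and a tool call to move; the robot and the scene stay as the last step left them, time stands still between calls to the robot, and variables do not carry over. Pictures are saved under pics/ and viewed, and the job is handed in when it is done.

Besides the shell and the picture viewer there is one more tool, called after "Call:" as a command line: name --pt "numbers of a row" for each row, then --argument value for the rest. arm_command: Moves the arm, as the interface text tells. Its arguments: {"type":"object","properties":{"series":{"type":"array"}},"required":["series"]}

```bash
mkdir -p pics; ls
python3 - <<'E'
from cell import ctrl
import cv2,json
s=ctrl.read_state(); print(s)
for n in ["side","top"]:
    im=ctrl.get_image(n); cv2.imwrite(f"pics/{n}0.png",im)
    print(n,ctrl.calibration(n))
print(ctrl.calibration("wrist"))
for l in ["sign","spindle","long_hand","short_hand","long_hand_tip","short_hand_tip","twelve","eight"]:
    print(l,ctrl.spot_in(l,"top")[:2])
E
```

```text
pics
{'clock': 0.0, 'qpos': array([-1.36882351,  0.62934572,  0.03843403,  1.51835737, -0.02702054,
        0.99628253, -0.02000969]), 'qd': array([-0.00133958, -0.00163436, -0.00125018, -0.00056599, -0.00058544,
        0.00061408, -0.0008233 ]), 'tau': array([ 2.42167316e-04, -5.63410449e+01,  1.22656949e+00, -1.93432796e+01,
        1.11061797e-02,  1.09242156e-02,  5.61245599e-06]), 'eef_pos': array([171.77873389, 626.25402285, 230.39259288]), 'tool_rot': array([-1.56942097,  1.56892087, -1.83720801]), 'force': array([0.90466983, 0.02814478, 0.59243617]), 'torque': array([ 0.0058469 , -0.03375286, -0.03745786]), 'width': 85.1453521653246}
side {'fovy': 46.37563808210381, 'cx': 252.79826407916127, 'cy': 183.7953017206527, 'cam_to_world': array([[-9.99671614e-01,  2.55196593e-02,  2.32623684e-03,
         5.50180690e+02],
       [-1.09091688e-02, -5.05960401e-01,  8.62487717e-01,
         1.24559037e+03],
       [ 2.31873764e-02,  8.62179111e-01,  5.06072649e-01,
         7.31631303e+02],
       [ 0.00000000e+00,  0.00000000e+00,  0.00000000e+00,
         1.00000000e+00]])}
top {'f
[... 586 characters left out ...]
       -1.42402230e+02],
       [ 9.99999964e-01, -2.06680131e-04, -1.73936184e-04,
         1.61301696e-01],
       [-2.45325488e-04, -9.64385642e-01, -2.64500043e-01,
        -6.61089503e+01],
       [ 0.00000000e+00,  0.00000000e+00,  0.00000000e+00,
         1.00000000e+00]])}
sign [{'centre': [467.2, 301.4, 13.2], 'conf': 0.6}]
spindle [{'centre': [464.5, 303.5, 7.5], 'conf': 0.58}]
long_hand [{'centre': [474.6, 262.9, 34.6], 'conf': 0.71}]
short_hand []
long_hand_tip [{'centre': [472.7, 261.3, 39.2], 'conf': 0.68}]
short_hand_tip [{'centre': [466.2, 300.7, 12.2], 'conf': 0.4}]
twelve [{'centre': [468.7, 305.7, 13.6], 'conf': 0.68}]
eight [{'centre': [469.1, 303.3, 11.7], 'conf': 0.66}]
```

View pics/top0.png

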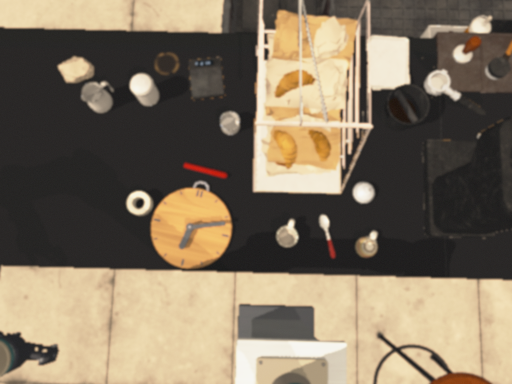

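View pics/side0.png

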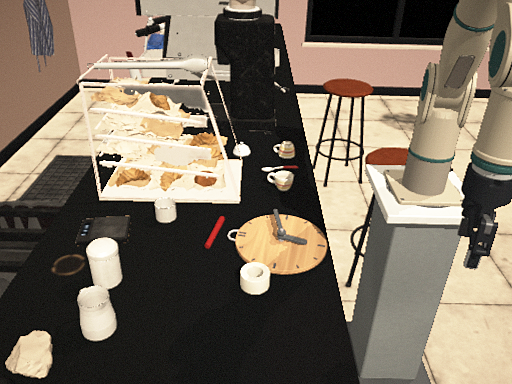

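Run:
```python
import cv2
im=cv2.imread("pics/top0.png")[100:330,80:310]
cv2.imwrite("pics/top0z.png",cv2.resize(im,None,fx=2.6,fy=2.6,interpolation=cv2.INTER_CUBIC))
```

```text
(no output)
```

View pics/top0z.png

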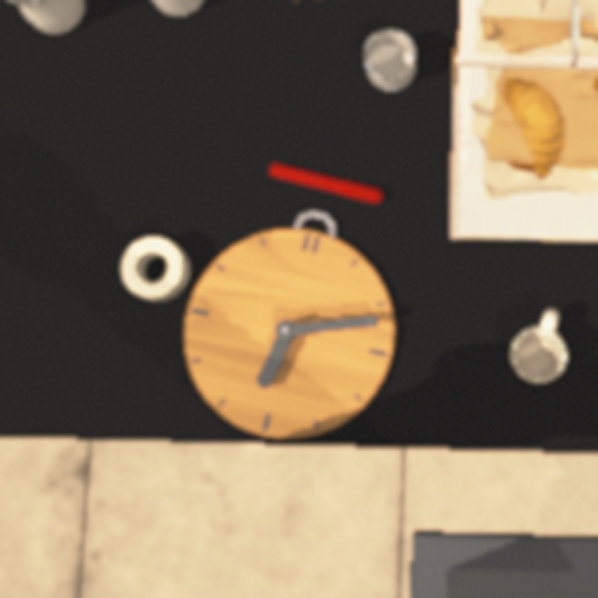

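The top view shows the sign centred at about (191,227). The double mark is near (199,193), the long hand tip near (227,223) and the short hand tip near (182,247). I'll convert these to world coordinates.

```bash
cat > h.py <<'E'
import numpy as np,cv2
from scipy.spatial.transform import Rotation as R
def ray(cal,T,u,v):
    f=192/np.tan(np.radians(cal['fovy']/2))
    d=np.array([(u-cal['cx'])/f,-(v-cal['cy'])/f,-1.])
    return T[:3,3],T[:3,:3]@d
def onz(cal,T,u,v,z):
    o,d=ray(cal,T,u,v); return o+d*(z-o[2])/d[2]
def proj(cal,T,P):
    f=192/np.tan(np.radians(cal['fovy']/2))
    p=(np.asarray(P)-T[:3,3])@T[:3,:3]
    return np.array([cal['cx']+f*p[...,0]/-p[...,2],cal['cy']+f*p[...,1]/p[...,2]])
def wristT(cal,s):
    T=np.eye(4);T[:3,:3]=R.from_euler('xyz',s['tool_rot']).as_matrix();T[:3,3]=s['eef_pos']
    return T@cal['T_tool_cam']
E
python3 - <<'E'
from h import *
from cell import ctrl
im=cv2.imread("pics/top0.png")
c=ctrl.calibration("top");T=c['cam_to_world']
hsv=cv2.cvtColor(im,cv2.COLOR_BGR2HSV)
m=((hsv[...,1]>70)&(hsv[...,2]>90)).astype(np.uint8); m[:180]=0;m[268:]=0;m[:,:145]=0;m[:,240:]=0
cn=max(cv2.findContours(m,0,2)[0],key=cv2.contourArea); hull=cv2.convexHull(cn)
e=cv2.fitEllipse(hull);print(e)
ctr=onz(c,T,*e[0],12);print("centre",ctr)
z=lambda x,y:(x/2.6+80-.3,y/2.6+100-.3)
pts={'spin':(286,329,45),'tw':(311,243,12),'lt':(378,320,40),'st':(264,384,29),'six':(267,422,12),'three':(377,352,12),'nine':(201,312,12)}
W={}
for k,(x,y,h) in pts.items():
    W[k]=onz(c,T,*z(x,y),h);d=W[k]-ctr;print(k,W[k].round(1),np.hypot(*d[:2]).round(1),np.degrees(np.arctan2(d[1],d[0])).round(1))
s=ctrl.read_state();Rm=R.from_euler('xyz',s['tool_rot']).as_matrix();print(Rm.round(3))
for l in ["striped_cup","sticker_roll","marker"]: print(l,ctrl.spot_in(l,"top")[:1])
E
```

```text
((190.72116088867188, 227.60667419433594), (81.28234100341797, 83.1769027709961), 57.095550537109375)
centre [467.57058773 307.06814683  12.        ]
spin [469.3 305.6  45. ] 2.2 -40.2
tw [572.2 285.9  12. ] 106.7 -11.4
lt [482.5 203.3  40. ] 104.9 -81.8
st [407.8 329.8  29. ] 63.9 159.2
six [365.5 327.   12. ] 104.0 169.0
three [448.  204.8  12. ] 104.1 -100.8
nine [488.5 409.1  12. ] 104.2 78.4
[[-0.     0.265  0.964]
 [-0.     0.964 -0.265]
 [-1.    -0.    -0.   ]]
striped_cup [{'centre': [455.7, 15.5, 23.0], 'conf': 0.6}]
sticker_roll [{'centre': [533.1, 456.6, 38.7], 'conf': 0.71}]
marker [{'centre': [642.2, 269.2, 18.6], 'conf': 0.77}]
```

Call:
arm_command --pt "0 1.0 -1.4 0 0 0 1.5" --pt "0 1.96 -2.85 0 0 0 1.5" --pt "0 1.96 -2.85 0 0 0 1.5" --pt "0 1.96 -2.85 0 0 0 1.5" --pt "0 1.96 -2.85 0 0 0 1.5" --pt "0 1.96 -2.85 0 0 0 1.5" --pt "0 1.96 -2.85 0 0 0 1.5" --pt "0 1.96 -2.85 0 0 0 1.5" --pt "0 1.96 -2.85 0 0 0 1.5" --pt "0 1.96 -2.85 0 0 0 1.5" --pt "0 1.96 -2.85 0 0 0 1.5" --pt "0 1.96 -2.85 0 0 0 1.5" --pt "0 1.96 -2.85 0 0 0 1.5" --pt "0 1.96 -2.85 0 0 0 1.5" --pt "0 1.0 -1.4 0 0 0 2" --pt "0 0 0 0 0 0 0" --pt "0 0 0 0 0 0 0"

```text
clock: 2.07
eef_pos: [447.3, 227.6, 231.5]
tool_rot: [0.945, 1.57, 1.076]
force: [0.0, 0.0, -1.1]
width: -0.2
```

Run:
```python
from h import *
from cell import ctrl
s=ctrl.read_state();im=ctrl.get_image("wrist");cv2.imwrite("pics/w1.png",im)
Rm=R.from_euler('xyz',s['tool_rot']).as_matrix()
print(s['clock'],s['eef_pos'],s['qpos'].round(2),np.degrees(np.arctan2(Rm[1,2],Rm[0,2])),Rm[:,0],s['width'])
np.save('s1.npy',np.r_[s['eef_pos'],s['tool_rot']])
for l in ["sign","spindle","long_hand_tip","short_hand_tip","twelve","eight"]:
    print(l,ctrl.spot_in(l,"wrist")[:2])
```

```text
2.0667 [447.29844655 227.60861757 231.45543788] [-0.49  0.42 -0.04  1.92  0.02  0.8   1.15] 7.471454122668452 [ 1.89505303e-04  3.50897142e-04 -9.99999920e-01] -0.23225617781899277
sign [{'centre': [446.3, 309.8, 13.8], 'conf': 0.7}]
spindle [{'centre': [452.2, 309.8, 8.4], 'conf': 0.9}]
long_hand_tip [{'centre': [476.0, 266.9, 37.3], 'conf': 0.72}, {'centre': [448.6, 309.2, 14.2], 'conf': 0.44}]
short_hand_tip [{'centre': [433.1, 319.7, 29.5], 'conf': 0.65}]
twelve [{'centre': [450.6, 309.2, 9.7], 'conf': 0.57}]
eight [{'centre': [452.3, 308.6, 10.9], 'conf': 0.7}]
```

View pics/w1.png

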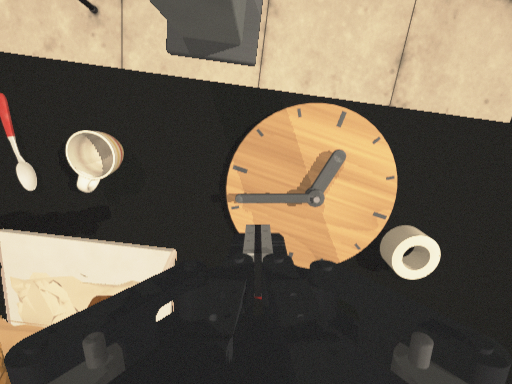

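The wrist view shows the spindle at (316,199), the long tip at (237,199), the short tip at (340,155) and the shut fingers at (258,245). I'll convert these as a cross-check against the top camera.

Run:
```python
from h import *
from cell import ctrl
a=np.load('s1.npy');s=dict(eef_pos=a[:3],tool_rot=a[3:]);c=ctrl.calibration('wrist');T=wristT(c,s)
im=cv2.imread("pics/w1.png");hsv=cv2.cvtColor(im,cv2.COLOR_BGR2HSV)
for k,u,v,h in [('spin',316,199,45),('lt',236,199,41),('st',341,154,29),('six',342,119,12),('three',241,169,12),('nine',380,215,12),('top edge',320,103,12),('right edge',397,181,12),('left',227,183,12)]:
    p=onz(c,T,u,v,h);d=p-[468,306,0];print(k,p.round(1),np.hypot(*d[:2]).round(1),np.degrees(np.arctan2(d[1],d[0])).round(1))
C=np.array([468,306])
def pos(th,r,off,sg): # sg=+1 ccw push
    t=np.radians(th);n=np.array([-np.sin(t),np.cos(t)])*sg
    return C+r*np.array([np.cos(t),np.sin(t)])-off*n
```

```text
spin [469.5 306.1  45. ] 1.5 4.1
lt [484.  204.3  41. ] 102.9 -81.0
st [410.2 330.9  29. ] 62.9 156.7
six [366.9 328.   12. ] 103.5 167.7
three [449.5 205.2  12. ] 102.5 -100.4
nine [489.9 410.3  12. ] 106.6 78.2
top edge [351.2 295.8  12. ] 117.2 -175.0
right edge [438.1 421.1  12. ] 118.9 104.6
left [471.6 188.2  12. ] 117.9 -88.3
```

Call:
arm_command --pt "0 0 0 -2.5 0 0 0" --pt "0 0 0 -3.5 0 0 0" --pt "0 0 0 -3.5 0 0 0" --pt "0 0 0 -3.5 0 0 0" --pt "0 0 0 -3.5 0 0 0" --pt "0 0 0 -2.5 0 0 0" --pt "0 0 0 -1.5 0 0 0" --pt "0 0 0 -0.4 0 0 1" --pt "0 0 0 0 0 0 0" --pt "0 0 0 0 0 0 0"

```text
clock: 3.25
eef_pos: [447.1, 228.9, 22.9]
tool_rot: [0.519, 1.57, 0.67]
force: [0.4, 0.4, -0.1]
width: -0.3
```

Run:
```python
from h import *
from cell import ctrl
s=ctrl.read_state();im=ctrl.get_image("side");cv2.imwrite("pics/s2.png",cv2.resize(im[180:310,200:360],None,fx=4,fy=4,interpolation=cv2.INTER_CUBIC))
Rm=R.from_euler('xyz',s['tool_rot']).as_matrix()
print(s['clock'],s['eef_pos'],s['force'],np.degrees(np.arctan2(Rm[1,2],Rm[0,2])))
C=np.array([469,306.3])
def pos(th,r,off,sg):
    t=np.radians(th);n=np.array([-np.sin(t),np.cos(t)])*sg
    return C+r*np.array([np.cos(t),np.sin(t)])-off*n
p=s['eef_pos'][:2]
for th in list(np.arange(-81,-11,5))+[-11.5]:
    q=pos(th,80,17,1);print(th,q.round(1),((q-p)/10).round(2));p=q
```

```text
3.25 [447.10353897 228.9210605   22.87375394] [ 0.38641123  0.37556426 -0.07079426] 8.69135101480158
-81 [464.7 224.6] [ 1.76 -0.43]
-76 [471.9 224.6] [ 0.71 -0.01]
-71 [479.  225.1] [0.71 0.06]
-66 [486.  226.3] [0.7  0.12]
-61 [492.9 228.1] [0.69 0.18]
-56 [499.6 230.5] [0.67 0.24]
-51 [506.1 233.4] [0.65 0.3 ]
-46 [512.3 236.9] [0.62 0.35]
-41 [518.2 241. ] [0.59 0.4 ]
-36 [523.7 245.5] [0.55 0.45]
-31 [528.8 250.5] [0.51 0.5 ]
-26 [533.5 256. ] [0.46 0.54]
-21 [537.6 261.8] [0.41 0.58]
-16 [541.2 267.9] [0.36 0.61]
-11.5 [544.  273.7] [0.28 0.58]
```

View pics/s2.png

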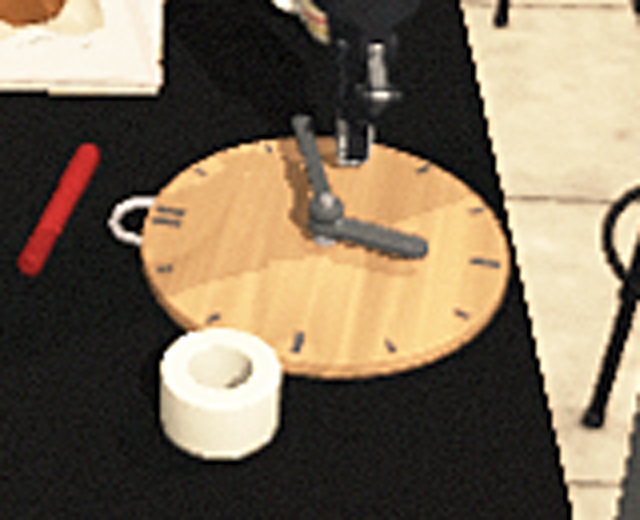

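The shut finger is beside the long hand on the base side and below its level, clear of everything. I'll push it partway first.

Call:
arm_command --pt "0 0.44 -0.1 0 0 0 0" --pt "0 0.44 -0.1 0 0 0 0" --pt "0 0.44 -0.1 0 0 0 0" --pt "0 0.44 -0.1 0 0 0 0" --pt "0 0.36 0 0 0 0 2.5" --pt "0 0.36 0 0 0 0 2.5" --pt "0 0.36 0.03 0 0 0 2.5" --pt "0 0.36 0.03 0 0 0 2.5" --pt "0 0.35 0.06 0 0 0 2.5" --pt "0 0.35 0.06 0 0 0 2.5" --pt "0 0.35 0.09 0 0 0 2.5" --pt "0 0.34 0.09 0 0 0 2.5" --pt "0 0.34 0.12 0 0 0 2.5" --pt "0 0.33 0.12 0 0 0 2.5" --pt "0 0.33 0.15 0 0 0 2.5" --pt "0 0.32 0.15 0 0 0 2.5" --pt "0 0 0 0 0 0 0"

```text
clock: 4.72
eef_pos: [506.9, 233.1, 22.5]
tool_rot: [-0.329, 1.57, 0.346]
force: [-0.2, 0.2, 0.5]
width: -0.0
```

Run:
```python
from h import *
from cell import ctrl
s=ctrl.read_state();im=ctrl.get_image("side");cv2.imwrite("pics/s3.png",cv2.resize(im[180:310,200:360],None,fx=4,fy=4,interpolation=cv2.INTER_CUBIC))
Rm=R.from_euler('xyz',s['tool_rot']).as_matrix()
print(s['clock'],s['eef_pos'],s['force'],np.degrees(np.arctan2(Rm[1,2],Rm[0,2])),s['qpos'].round(2))
```

```text
4.7167 [506.86062846 233.08974791  22.4675926 ] [-0.19995707  0.20403836  0.53331022] 38.66555109243757 [-0.38  0.81 -0.16  1.92  0.29  0.43  1.5 ]
```

View pics/s3.png

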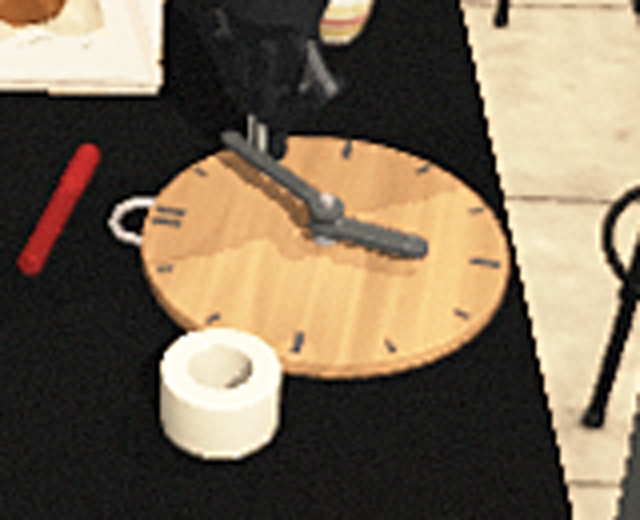

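The long hand is being pushed cleanly from about 70° to about 40° off twelve, and the sign has not moved. I'll continue to just short of twelve.

Call:
arm_command --pt "0 0.31 0.17 0 0 0 2.5" --pt "0 0.31 0.18 0 0 0 2.5" --pt "0 0.3 0.2 0 0 0 2.5" --pt "0 0.29 0.2 0 0 0 2.5" --pt "0 0.28 0.22 0 0 0 2.5" --pt "0 0.27 0.23 0 0 0 2.5" --pt "0 0.26 0.25 0 0 0 2.5" --pt "0 0.25 0.25 0 0 0 2.5" --pt "0 0.23 0.27 0 0 0 2.5" --pt "0 0.23 0.27 0 0 0 2.5" --pt "0 0.21 0.29 0 0 0 2.5" --pt "0 0.2 0.29 0 0 0 2.5" --pt "0 0.18 0.3 0 0 0 2.5" --pt "0 0.18 0.31 0 0 0 2.5" --pt "0 0 0 0 0 0 0" --pt "0 0 0 0 0 0 0"

```text
clock: 6.1
eef_pos: [540.9, 267.4, 22.3]
tool_rot: [0.819, 1.571, 2.103]
force: [-0.4, 0.1, -0.6]
width: -0.1
```

```bash
cat > look.py <<'E'
from h import *
from cell import ctrl
import sys
n=sys.argv[1]
s=ctrl.read_state();im=ctrl.get_image("side");a=cv2.resize(im[180:310,200:360],None,fx=3,fy=3,interpolation=cv2.INTER_CUBIC)
im=ctrl.get_image("top");cv2.imwrite(f"pics/traw{n}.png",im);b=cv2.resize(im[175:275,140:245],None,fx=3.9,fy=3.9,interpolation=cv2.INTER_CUBIC)
h=390;w=np.zeros((h,480+410,3),np.uint8);w[:a.shape[0],:a.shape[1]]=a;w[:b.shape[0],480:480+b.shape[1]]=b
cv2.imwrite(f"pics/{n}.png",cv2.resize(w,None,fx=.89,fy=.89))
Rm=R.from_euler('xyz',s['tool_rot']).as_matrix()
print(s['clock'],s['eef_pos'],s['force'],np.degrees(np.arctan2(Rm[1,2],Rm[0,2])),s['qpos'].round(2))
E
python3 look.py a4
```

```text
6.1 [540.93471904 267.44093468  22.2738389 ] [-0.3589485   0.09734285 -0.60802482] 73.52547695660927 [-0.3   0.87 -0.33  1.79  0.48  0.57  1.92]
```

View pics/a4.png

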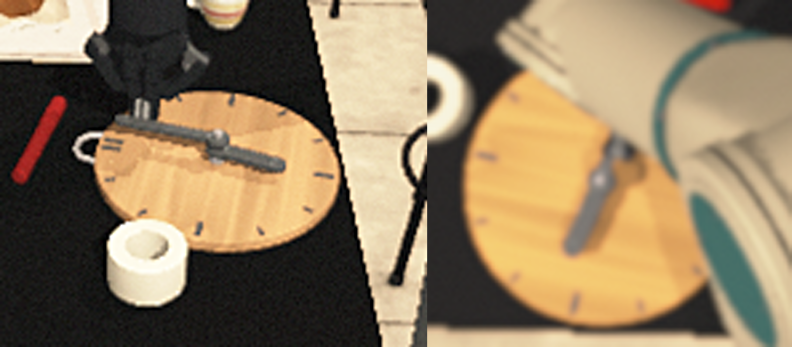

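```bash
cat > px.py <<'E'
from h import *
from cell import ctrl
import sys
c=ctrl.calibration('side');T=c['cam_to_world']
C=np.array([469,306.3,0])
for a in sys.argv[1:]:
    x,y,z=map(float,a.split(','))
    p=onz(c,T,x/.89/3+200,y/.89/3+180,z);d=p-C
    print(a,p.round(1),np.hypot(*d[:2]).round(1),np.degrees(np.arctan2(d[1],d[0])).round(1))
E
python3 px.py 120,119,41 218,133,45 113,143,12 323,174,12 198,228,12 232,100,12 282,164,29
python3 - <<'E'
from h import *
from cell import ctrl
c=ctrl.calibration('side');T=c['cam_to_world']
im=cv2.imread('pics/a4.png')
for th,col in [(-11.5,(0,255,0)),(-16,(0,0,255))]:
    t=np.radians(th)
    for r in (0,105):
        print(th,r,((proj(c,T,[469+r*np.cos(t),306.3+r*np.sin(t),41])-[200,180])*3*.89).round(1))
E
```

```text
120,119,41 [565.4 281.8  41. ] 99.4 -14.3
218,133,45 [470.  306.4  45. ] 1.0 6.2
113,143,12 [571.9 282.6  12. ] 105.6 -13.0
323,174,12 [367.1 323.9  12. ] 103.4 170.2
198,228,12 [490.8 407.5  12. ] 103.5 77.8
232,100,12 [448.7 201.9  12. ] 106.4 -101.0
282,164,29 [409.  331.9  29. ] 65.2 156.9
-11.5 0 [218.8 136.3]
-11.5 105 [113.3 121. ]
-16 0 [218.8 136.3]
-16 105 [115.5 116.3]
```

The long hand now sits about 3–4° short of twelve. One more small nudge, then back off along -y and lift.

Call:
arm_command --pt "0 0.1 0.2 0 0 0 1.5" --pt "0 0.1 0.2 0 0 0 1.5" --pt "0 0.02 0.08 0 0 0 0.5" --pt "0 0 0 0 0 0 0" --pt "0 0 0 0 0 0 0"

```text
clock: 6.62
eef_pos: [543.2, 272.6, 22.3]
tool_rot: [-0.197, 1.571, 1.15]
force: [0.5, -1.2, -0.1]
width: 0.4
```

```bash
python3 look.py a5
```

```text
6.6167 [543.15291067 272.59110555  22.27831042] [ 0.51828006 -1.23013956 -0.09153001] 77.14979455504941 [-0.3   0.87 -0.35  1.77  0.5   0.58  1.96]
```

View pics/a5.png

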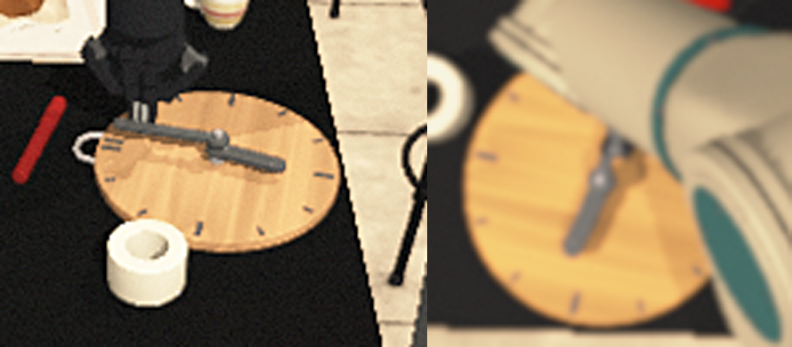

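Call:
arm_command --pt "0 -0.2 -0.9 0 0 0 0" --pt "0 -0.25 -1.1 0 0 0 0" --pt "0 0 0 2 0 0 0" --pt "0 0 0 3 0 0 0" --pt "0 0 0 2.5 0 0 0" --pt "0 -1 0.3 0 0 0 -1" --pt "0 -2.4 0.8 0 0 0 -2" --pt "0 -2.4 0.8 0 0 0 -2" --pt "0 -2.4 0.8 0 0 0 -2" --pt "0 -2.4 0.8 0 0 0 -2" --pt "0 -2.2 0.8 0 0 0 0" --pt "0 0 0 0 0 0 0" --pt "0 0 0 0 0 0 0"

```text
clock: 7.8
eef_pos: [409.5, 294.9, 97.5]
tool_rot: [-3.119, 1.57, -1.928]
force: [-0.2, 1.7, 0.0]
width: -0.3
```

```bash
python3 look.py a6
python3 - <<'E'
from h import *
from cell import ctrl
im=ctrl.get_image("wrist");cv2.imwrite("pics/w6.png",im)
E
```

```text
7.8 [409.50091824 294.91672761  97.5417675 ] [-0.22291108  1.69088108  0.03084806] 68.27284093379251 [-0.45  0.65 -0.34  2.03  0.41  0.53  1.68]
```

View pics/a6.png

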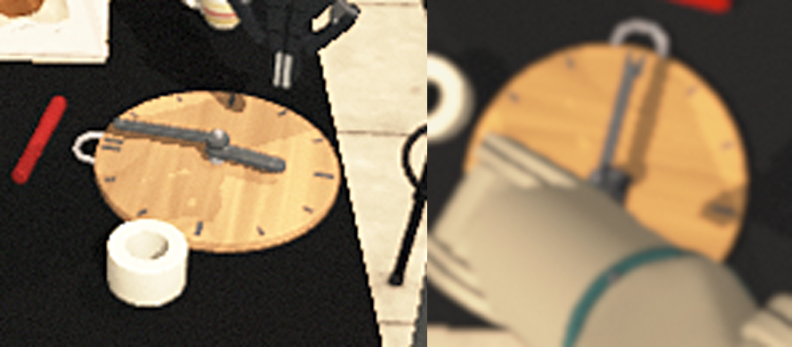

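View pics/w6.png

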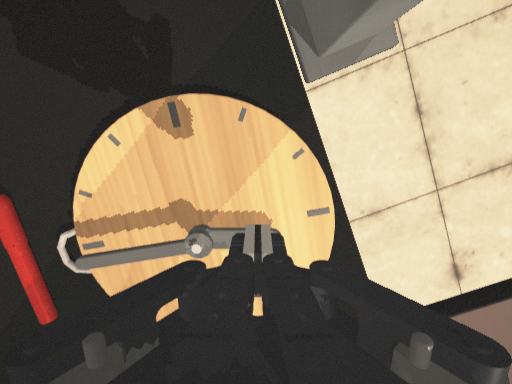

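The long hand is on twelve. The finger is above the trailing side of the short hand with about 13 mm to spare, so I'll lower it.

Call:
arm_command --pt "0 0 0 -2 0 0 0" --pt "0 0 0 -2.5 0 0 0" --pt "0 0 0 -2 0 0 0" --pt "0 0 0 -1.0 0 0 0" --pt "0 0 0 -0.5 0 0 0" --pt "0 0 0 0 0 0 0" --pt "0 0 0 0 0 0 0"

```text
clock: 8.53
eef_pos: [411.1, 295.5, 17.7]
tool_rot: [-0.554, 1.57, 0.635]
force: [0.2, -0.2, 0.1]
width: -0.1
```

```bash
python3 look.py a7;  python3 - <<'E'
from h import *
from cell import ctrl
s=ctrl.read_state()
C=np.array([469,306.3])
def pos(th,r,off,sg):
    t=np.radians(th);n=np.array([-np.sin(t),np.cos(t)])*sg
    return C+r*np.array([np.cos(t),np.sin(t)])-off*n
p=s['eef_pos'][:2]
for th in [158,153,148,143,138,133,128,123,118,113,108.5]:
    q=pos(th,50,20,-1);print(th,q.round(1),((q-p)/10).round(2));p=q
E
```

```text
8.5333 [411.11299514 295.52723976  17.66672588] [ 0.16417799 -0.17746782  0.10034688] 68.12476816474106 [-0.53  0.79 -0.23  2.06  0.49  0.34  1.6 ]
158 [415.1 306.5] [0.38 1.06]
153 [415.4 311.2] [0.02 0.47]
148 [416.  315.8] [0.06 0.47]
143 [417.  320.4] [0.1  0.46]
138 [418.5 324.9] [0.14 0.45]
133 [420.3 329.2] [0.18 0.43]
128 [422.5 333.4] [0.22 0.42]
123 [425.  337.3] [0.25 0.4 ]
118 [427.9 341.1] [0.29 0.37]
113 [431.1 344.5] [0.32 0.35]
108.5 [434.2 347.4] [0.31 0.29]
```

View pics/a7.png

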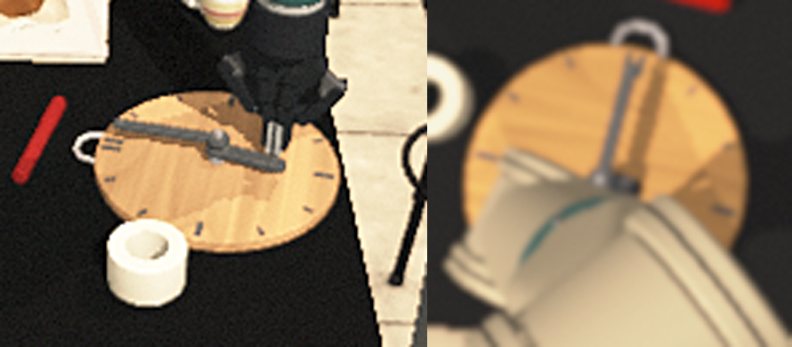

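The finger stands behind the short hand without touching it. I'll push it clockwise to about 123°, short of the target.

Call:
arm_command --pt "0 0.1 0.27 0 0 0 0" --pt "0 0.1 0.27 0 0 0 0" --pt "0 0.1 0.26 0 0 0 0" --pt "0 0.1 0.26 0 0 0 0" --pt "0 0.01 0.23 0 0 0 -2.5" --pt "0 0.01 0.23 0 0 0 -2.5" --pt "0 0.03 0.23 0 0 0 -2.5" --pt "0 0.03 0.23 0 0 0 -2.5" --pt "0 0.05 0.23 0 0 0 -2.5" --pt "0 0.05 0.23 0 0 0 -2.5" --pt "0 0.07 0.23 0 0 0 -2.5" --pt "0 0.07 0.22 0 0 0 -2.5" --pt "0 0.09 0.22 0 0 0 -2.5" --pt "0 0.09 0.21 0 0 0 -2.5" --pt "0 0.11 0.21 0 0 0 -2.5" --pt "0 0.11 0.21 0 0 0 -2.5" --pt "0 0.12 0.2 0 0 0 -2.5" --pt "0 0.13 0.2 0 0 0 -2.5" --pt "0 0 0 0 0 0 0" --pt "0 0 0 0 0 0 0"

```text
clock: 10.3
eef_pos: [424.1, 337.0, 17.3]
tool_rot: [2.911, 1.571, -2.792]
force: [-0.4, -0.8, -0.3]
width: -0.2
```

```bash
python3 look.py a8
```

```text
10.3 [424.08909112 337.02370391  17.28671247] [-0.38926671 -0.83943821 -0.30698014] 33.24052243259856 [-0.65  0.81 -0.11  1.96  0.22  0.38  1.22]
```

View pics/a8.png

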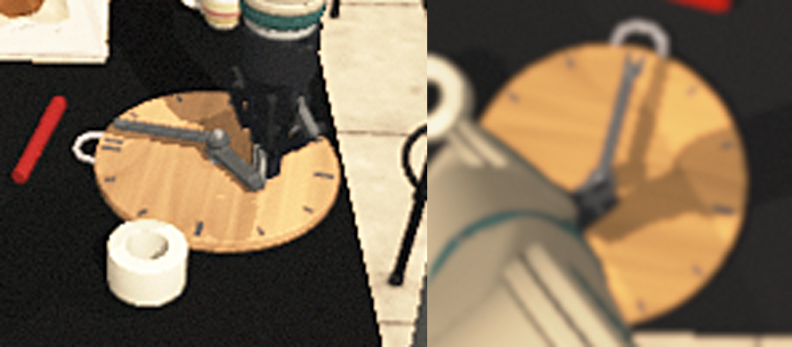

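```bash
python3 px.py 260,184,29 261,227,12
```

```text
260,184,29 [432.4 363.1  29. ] 67.6 122.8
261,227,12 [433.3 403.9  12. ] 104.0 110.1
```

Call:
arm_command --pt "0 0.15 0.19 0 0 0 -2.5" --pt "0 0.15 0.19 0 0 0 -2.5" --pt "0 0.16 0.18 0 0 0 -2.5" --pt "0 0.16 0.17 0 0 0 -2.5" --pt "0 0.15 0.16 0 0 0 -2.0" --pt "0 0 0 0 0 0 0" --pt "0 0 0 0 0 0 0"

```text
clock: 10.98
eef_pos: [432.0, 345.9, 17.3]
tool_rot: [0.947, 1.571, 1.318]
force: [-0.2, -0.1, 0.4]
width: 0.2
```

```bash
python3 look.py a9
```

```text
10.9833 [431.95147176 345.90295746  17.258855  ] [-0.18461134 -0.08796047  0.41508735] 21.224770985065934 [-0.68  0.81 -0.07  1.93  0.13  0.4   1.09]
```

View pics/a9.png

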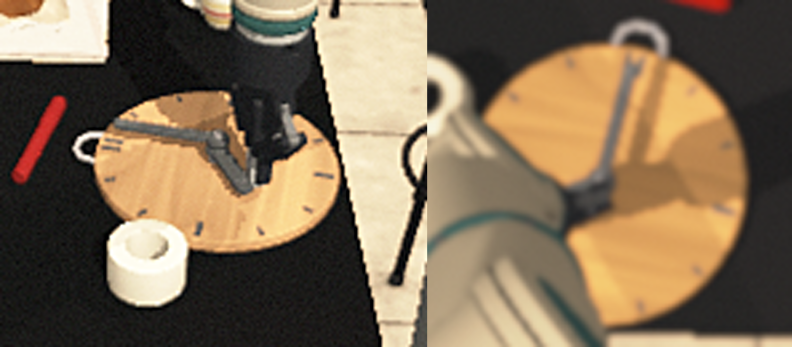

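```bash
python3 px.py 247,190,29 245,190,29
python3 - <<'E'
from h import *
from cell import ctrl
c=ctrl.calibration('side');T=c['cam_to_world']
for th in (108.5,112):
    t=np.radians(th); print(th,((proj(c,T,[469+70*np.cos(t),306.3+70*np.sin(t),29])-[200,180])*3*.89).round(1))
E
```

```text
247,190,29 [445.1 372.4  29. ] 70.3 109.9
245,190,29 [447.  372.5  29. ] 69.7 108.4
108.5 [245.2 190.2]
112 [249.5 189.3]
```

Call:
arm_command --pt "0 0.12 0.12 0 0 0 -1.5" --pt "0 0.06 0.06 0 0 0 -1" --pt "0 0 0 0 0 0 0" --pt "0 0 0 0 0 0 0" --pt "0 -0.6 -0.2 0 0 0 0" --pt "0 -1.3 -0.4 0 0 0 0" --pt "0 0 0 2 0 0 0" --pt "0 0 0 3.5 0 0 0" --pt "0 0 0 3.5 0 0 0" --pt "0 0 0 3.5 0 0 0" --pt "0 0 0 3.5 0 0 0" --pt "0 0 -3.0 2 0 0 0" --pt "0 0 -3.5 0 0 0 0" --pt "0 0 -3.5 0 0 0 0" --pt "0 0 -3.5 0 0 0 0" --pt "0 0 -3.5 0 0 0 0" --pt "0 0 -3.5 0 0 0 0" --pt "0 0 0 0 0 0 0"

```text
clock: 12.58
eef_pos: [413.8, 128.8, 197.3]
tool_rot: [-2.183, 1.566, -1.867]
force: [-0.9, -0.0, 0.1]
width: -0.3
```

```bash
python3 look.py b1
python3 - <<'E'
from h import *
from cell import ctrl
s=ctrl.read_state();im=ctrl.get_image("wrist");cv2.imwrite("pics/wb1.png",im)
np.save('s1.npy',np.r_[s['eef_pos'],s['tool_rot']])
E
```

```text
12.5833 [413.84963904 128.79112313 197.25057537] [-0.87275602 -0.02210913  0.14733654] 18.104233257483102 [-0.3   0.38 -0.1   2.13  0.07  0.64  1.45]
```

View pics/b1.png

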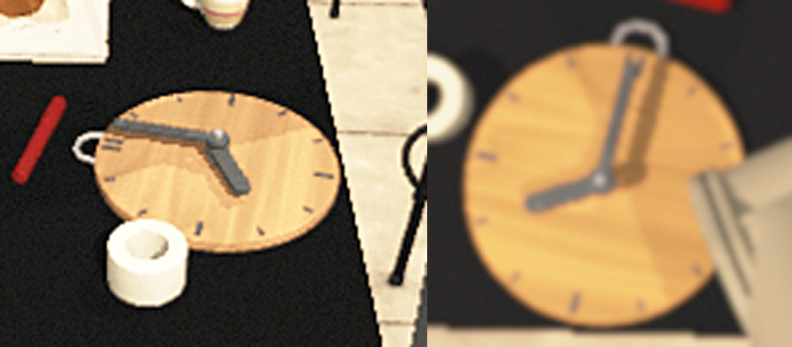

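View pics/wb1.png

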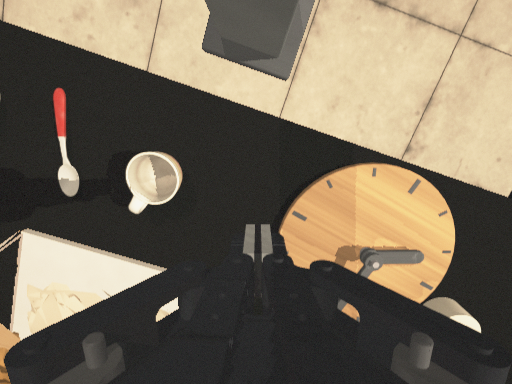

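Both hands look set. Next I'll measure the angles numerically in the clear top and side views by sampling the hands' image axes.

Run:
```python
from h import *
from cell import ctrl
c=ctrl.calibration('top');T=c['cam_to_world']
cs=ctrl.calibration('side');Ts=cs['cam_to_world']
z=lambda x,y:((x/.89-480)/3.9+140-.37,y/.89/3.9+175-.37)
S=None
for k,x,y,h in [('spin',600,181,45),('lt',634,62,41),('st',534,203,29),('tw',633,70,12),('nine',486,155,12),('three',722,210,12),('six',575,303,12),('eight',482,221,12)]:
    p=onz(c,T,*z(x,y),h)
    if S is None:S=p
    d=p-S;print('top',k,p.round(1),np.hypot(*d[:2]).round(1),np.degrees(np.arctan2(d[1],d[0])).round(1))
# brightness minimum search of angle along hand, both cameras
for n,cc,TT in (('top',c,T),('side',cs,Ts)):
    im=cv2.cvtColor(ctrl.get_image(n),cv2.COLOR_BGR2HSV)[...,1].astype(float) # saturation low on steel
    for nm,h,r0,r1,a0,a1 in (('long',40,35,90,-40,15),('short',28,25,62,85,135),('tw/mark',12,99,108,-30,5),('eightmark',12,98,108,95,122),('six',12,98,108,155,185),('nine',12,98,108,65,92)):
        A=np.arange(a0,a1,.5);v=[]
        for a in A:
            t=np.radians(a);r=np.linspace(r0,r1,40)
            uv=proj(cc,TT,np.c_[469+r*np.cos(t),306.3+r*np.sin(t),0*r+h])
            v.append(cv2.remap(im.astype(np.float32),uv[0].astype(np.float32)[None],uv[1].astype(np.float32)[None],1).mean())
        v=np.array(v);w=np.clip(np.percentile(v,60)-v,0,None);i=v.argmin();m=abs(A-A[i])<8
        print(n,nm,'argmin',A[i],'centroid',(A[m]*w[m]).sum()/w[m].sum())
```

```text
top spin [467.7 306.4  45. ] 0.0 0.0
top lt [569.9 282.8  41. ] 104.9 -13.0
top st [448.6 363.8  29. ] 60.4 108.4
top tw [567.1 286.9  12. ] 101.4 -11.1
top nine [489.7 410.5  12. ] 106.4 78.0
top three [447.9 205.2  12. ] 103.1 -101.1
top six [365.7 327.5  12. ] 104.1 168.3
top eight [433.  410.7  12. ] 109.9 108.4
top long argmin -12.0 centroid -11.802146719250299
top short argmin 109.0 centroid 109.1324969310976
top tw/mark argmin -9.5 centroid -10.715159803004921
top eightmark argmin 109.0 centroid 110.1091862946475
top six argmin 168.0 centroid 168.24650497035734
top nine argmin 79.5 centroid 79.10478089041437
side long argmin -13.0 centroid -11.803860206389633
side short argmin 113.0 centroid 111.60973745357826
side tw/mark argmin -30.0 centroid -28.576196334353888
side eightmark argmin 108.5 centroid 108.91331503130606
side six argmin 170.5 centroid 170.22002521206318
side nine argmin 77.5 centroid 77.75122010083436
```

Run:
```python
from cell import ctrl
print(ctrl.read_state()['clock'],ctrl.finish_job())
```

```text
the job is handed in; nothing more can be done
12.8333 None
```

The sign now shows eight o'clock and the job is handed in at about 12.8 s; no verdict came back. With the gripper shut as one finger, I pushed the long hand about 70° anticlockwise to twelve. I then pushed the short hand about 50° clockwise to eight and backed the arm well clear.

- **Long hand:** my last check put it about 0.5° from twelve in both the top and side views. One hand-picked tip point in the top view gave about 1.5° off.
- **Short hand:** the top view puts it about 0.5° from eight, or dead on by the tip point. The side view disagreed at about 3°, probably because the hand's edge and shadow blur that reading. All readings are inside the 7.5° limit.
- **Sign:** its centre and marks measured within about 2 mm of where they started, which is within camera accuracy.
- **Things around it:** the cup, teaspoon, roll and marker looked undisturbed where they showed in the last pictures. I did not re-measure their positions, and I did not check the upturned cup or the bell in the final views; the arm stayed away from them.
- **Forces:** every force reading I took was below 2 N, but these were only taken at the end of each move.

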